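Sort the finds of the day

TASK

Sort the four loose finds on the bench by kind: put the pale tooth in the green tray, the dark stone in the yellow tray, and stand the two corked glass vials upright in the blue vial stand, one in each bay. Set things down rather than dropping them, never let a vial tip over, and leave the black canister, the glue bottle and the block of label cards where they are.

Things in the scene. Friction and masses are not known exactly. Their poses are not given: they have to be found in the camera images.
- tooth: pale cream three-lobed molar tooth lying on the worktop, loose: about 35 mm (its x) by 53 mm (its y, along the row of lobes) by 34 mm high, 0.12 kg. Grip it across its x. Origin: centre of its underside; z up.
- stone: dark brown lump of stone lying on the worktop, loose: about 50 mm (its x) by 62 mm (its y) by 39 mm high, 0.35 kg. Grip it across its x. Origin: centre of its underside; z up.
- vial_small: the smaller clear glass vial with a tan cork, standing, loose, 0.03 kg: round body 22 mm in diameter and 52 mm high, cork 15 mm in diameter up to 58 mm. Origin: centre of its underside; z up along its axis. Either bay will do.
- vial_large: the larger clear glass vial with a tan cork, standing, loose, 0.05 kg: round body 28 mm in diameter and 70 mm high, cork 20 mm in diameter up to 78 mm. Origin: centre of its underside; z up along its axis. Either bay will do.
- green_tray: green sorting tray, open on top, does not move: 140 mm (its x) by 160 mm (its y) outside, walls 3 mm thick, rim 28 mm above the worktop, flat inner floor 4 mm above the worktop (inside 134 x 154 mm). Small white card on the outside of its -x wall. Origin: centre of its underside, on the worktop; z up. For the tooth.
- yellow_tray: yellow sorting tray, open on top, does not move: 140 mm (its x) by 160 mm (its y) outside, walls 3 mm thick, rim 28 mm above the worktop, flat inner floor 4 mm above the worktop (inside 134 x 154 mm). Small white card on the outside of its -x wall. Origin: centre of its underside, on the worktop; z up. For the stone.
- vial_stand: blue vial stand, does not move: 62 mm (its x) by 134 mm (its y) by 20 mm high; two open bays with dark floors, each 52 mm (x) by 56 mm (y), centred at x = 0, y = -33 and +33 mm; bay floors 4 mm above the worktop, walls and 10 mm divider up to 20 mm. Origin: centre of its underside; z up. Fingers closing along its x keep clear of the other bay.
- canister: bystander: upright black film canister with a cream lid, 34 mm in diameter, 52 mm high, loose. Origin: centre of its underside. Not to be moved.
- glue: bystander: upright white glue bottle with a blue band and a pointed nozzle, 39 mm in diameter, 107 mm high, loose. Origin: centre of its underside. Not to be moved.
- labels: bystander: cream block of blank label cards, 53 x 78 x 19 mm, loose, lying flat. Origin: centre of its underside. Not to be moved.
Things that resemble listed ones, but are neither listed nor needed, are in the scene too. What is shaped like the stone but purple or red is not meant.

How it is judged:
By the outcome, as a careful person would: the job done as asked, in the order asked, and still so for the second after the job is handed in, with the robot touching nothing.
It also fails if it takes over 106 s, if anything falls off the work surface, if the arm or the gripper's body presses on something with over 40 N, if the wrist force passes 120 N, or if a joint passes its speed limit or range.

ROBOT

A 6-joint arm with a two-finger parallel gripper is mounted at the origin on a cart in front of the work surface, level with it; the furniture and walls round the work are solid. World frame = base frame: x ahead of the robot, y to its left, z up, the work surface at z = 0. Lengths are in m, angles in rad, forces in N, time in s.
With the tool pointing down it reaches from about 0.425 to 0.95 m from the base axis. Payload 3.5 kg.
Tool frame: the origin (TCP) lies midway between the tips of the shut fingers; the grasp point (between the pads) lies 19 mm behind it (ctrl.pinch_z is the distance from the TCP to the grasp point, in m); z points along the fingers, y is the line along which they close (so a half turn about z gives the same grasp; the last joint's range is limited). The gripper opens to 85 mm and grips with 20 to 120 N. Pads are 22 mm wide; open, the fingers measure 114 mm over their backs; the gripper's body (76 mm by 85 mm) begins 54 mm behind the grasp point. The pads swing forward as they close: fully open they stand 13 mm farther back than shut.
Start: joints at [-1.329, 0.286, 1.577, -0, 1.279, -0.15], TCP at [0.258, -0.624, 0.231] pointing down, gripper open.
Joint ranges: [-2.77, 2.77], [-0.9, 2.22], [0.21, 2.48], [-1.53, 4.67], [0.24, 2.81], [-2.84, 2.84]. Speed limits (rad/s): [2.79, 2.79, 3.14, 3.14, 3.14, 3.14].

INTERFACE

Orientations are given as a unit quaternion [x, y, z, w].
In Python, from plant import get_state, viewer, sign_off, ctrl gives the robot as it stands. The module is installed in compiled form; this text tells all that it offers.
- The arm moves only by the shell command python3 -m handwheel 'ROWS' [FORCE]. ROWS is JSON, a list that holds one entry, the list of rows, each a list of 5 numbers: the finger opening in m, from 0 to 0.0854, then the shift along the tool's x, y, z in m, then the turn about the tool's z in degrees. In form: [[[claw, x, y, z, spin], ...]]. A call has 1 to 12 rows; each row shifts and turns the commanded pose from where the row before left it, along the tool's axes as they then stand; what a row does not reach is not made up. A row lasts 1/12 s, in which the tool goes at most 41.7 mm and 7.16 degrees, less where a joint would pass 70% of its speed; a pose out of reach is approached as far as the arm can. A call is refused whole if a number of a shift passes 0.0417 or a number of a turn 7.16, either way. A call with a gripper value outside its range is refused whole. The fingers move at their own pace and stop on an object; FORCE is the grip in N (left out, the last holds). Time passes only in rows, so rows that do not move let the fingers close. It gives the time, the measured TCP pose, the force, the opening and the grip force at its end, in the units of the state.
- get_state(): the state, without advancing time (a new reading comes with each control period).
- viewer.read_camera(name): name is "side" or "top"; returns the picture (384x512x3 uint8, blue, green, red); there is no depth.
- viewer.camera_params(name): a dict with "fov_y" (degrees; the focal length in pixels is half the picture's height over the tangent of half this angle, whatever the lens; pixels are square), "cx", "cy" (the principal point, pixels), "xyz" and "attitude" of the camera in the world. Camera axes: x right, y up, looking along -z (the intrinsics and any distortion apply to the point x, -y, -z); pixel columns grow to the right and rows downward; lengths in m; the calibration is good to about 2 mm. A picture is of the moment at which its call begins. camera_params takes no time and is no camera call.
- sign_off(): hands the job in; it is judged then, once.
Trained networks look in the newest picture that a camera, given by its name, has taken for a name from the list of things; names that differ only in an ending like _2 or _b are one class to them, and where a whole thing is asked for, a point or a joint stands for the part that bears it (a point fixed in the world has none). Each returns a list of dicts, best first, with "confidence" (0 to 1); they miss things now and then, are a little off and sometimes report something else, mostly with a low value. They report only what shows in the picture. A call takes as long as a camera call. They do not tell look-alikes from the thing itself.
- viewer.look_for(camera, name): "extent" ([left, top, width, height] as shares, 0 to 1, of the picture: columns of its width, rows of its height, round what is visible of it).
- viewer.outline_of(camera, name): "mask" (384x512 bool, what is visible of it) and "extent" ([left, top, width, height] as shares, 0 to 1, of the picture: columns of its width, rows of its height, round what is visible of it).
- viewer.pinpoint(camera, name): "xy" ([column, row] as shares, 0 to 1, of the picture: columns of its width, rows of its height: a listed point, or the origin of a listed thing).
The state is a dict: "time": time; "qpos": joint angles; "dq": joint speeds; "joint_efforts": joint torques, N m; "eef_pos": TCP position; "tcp_rot": TCP orientation; "contact_force": force on the tool from outside, world axes, zero at the start; "wrist_torque": the same for the moment, N m; "opening": opening from 0.0 (shut) to 1.0 (fully open); "finger_force": force on a finger pad.
Only numpy, scipy, OpenCV 4.12 (cv2) and the standard library are available. Lean on these libraries where they do the work, as an engineer would, in place of code of your own. Each camera call takes 0.05 s, during which the arm holds its last target. There are 200 camera calls.

## Working session

There is one attempt and no reset: what is moved stays moved. The work goes in short steps, Python scripts to look and compute and a shell command to move; the robot and the scene stay as the last step left them, time stands still between calls to the robot, and variables do not carry over. Pictures are saved under pics/ and viewed, at most 17 in all, crops included, and the job is handed in when it is done.

```bash
mkdir -p pics; ls; python3 - <<'E'
from plant import get_state, viewer, ctrl
import cv2
for c in("top","side"):
    cv2.imwrite(f"pics/{c}0.png",viewer.read_camera(c)); print(c,viewer.camera_params(c))
print(get_state(),ctrl.pinch_z)
E
```

```text
pics
top {'fov_y': 57.05907545928652, 'cx': 247.51275623825836, 'cy': 192.20368092833016, 'xyz': array([ 0.31270297, -0.02527478,  1.01160432]), 'attitude': array([-0.06107836,  0.05919729,  0.71208741, -0.69691939])}
side {'fov_y': 47.35594811014979, 'cx': 255.76945918133987, 'cy': 182.90990924218002, 'xyz': array([0.15779661, 1.01343048, 0.58446684]), 'attitude': array([-0.07445793,  0.5171704 ,  0.84076948, -0.14176557])}
{'time': 0.1, 'qpos': array([-1.32900227e+00,  2.87091710e-01,  1.57805326e+00, -1.21902980e-05,
        1.27862602e+00, -1.49998355e-01]), 'dq': array([-0.00066015, -0.00082476, -0.00190639, -0.00111069,  0.00021921,
       -0.00027348]), 'joint_efforts': array([ 6.26044566e-04, -4.07291615e+01, -2.93699849e+01, -1.36598774e-04,
        3.40009785e-03, -8.77893598e-07]), 'eef_pos': array([ 0.25762378, -0.62324327,  0.23006349]), 'tcp_rot': array([ 9.80872696e-01,  1.94647289e-01, -5.58016989e-05, -1.08775323e-03]), 'contact_force': array([-0.34344711, -0.91818516,  0.54816064]), 'wrist_torque': array([-0.06926714, -0.06490285,  0.04583521]), 'finger_force': 0.0, 'opening': 0.9982261542888856} 0.0187
```

View pics/top0.png

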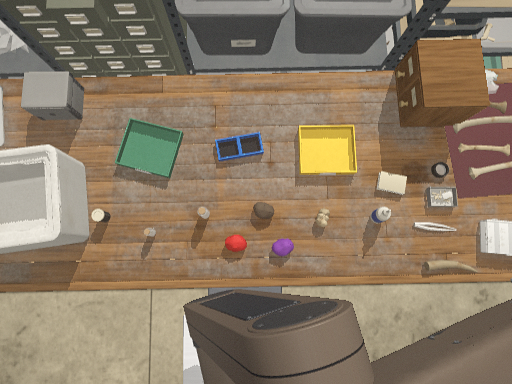

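View pics/side0.png

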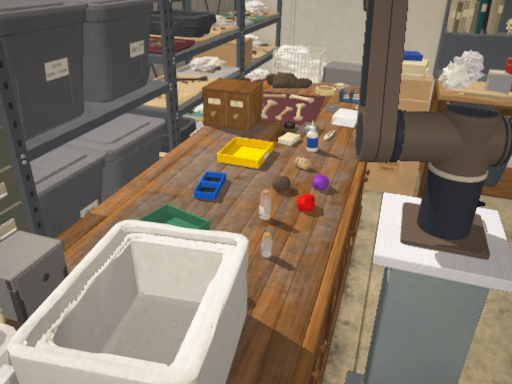

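The top view shows the green tray at (150,149), the stand at (240,146), the yellow tray at (327,150) and the tooth at (322,218). The stone is at (263,211), with red and purple look-alikes below it. The large vial is at (203,213), the small vial at (150,232), the canister at (100,216), the glue at (381,214) and the labels at (391,183). The side view agrees.

```bash
cat > h.py <<'E'
import numpy as np, cv2
from scipy.spatial.transform import Rotation as R
from plant import get_state, viewer
def ray(cam,px):
    p=viewer.camera_params(cam); f=192/np.tan(np.radians(p["fov_y"]/2))
    px=np.atleast_2d(px).astype(float)
    d=np.c_[(px[:,0]-p["cx"])/f,-(px[:,1]-p["cy"])/f,-np.ones(len(px))]
    return p["xyz"],R.from_quat(p["attitude"]).apply(d)
def onz(cam,px,z):
    o,d=ray(cam,px); return (o+d*((z-o[2])/d[:,2])[:,None])[:,:2]
def rect(cam,mask,z):
    c,_=cv2.findContours(mask.astype(np.uint8),0,2); c=max(c,key=cv2.contourArea)[:,0]
    (x,y),(w,h),a=cv2.minAreaRect((onz(cam,c,z)*1000).astype(np.float32))
    if w>h: w,h,a=h,w,a+90   # a: yaw of short side (deg, world)
    return np.round([x,y,w,h,(a+90)%180-90],1)
def tri(pa,pb):
    (o1,d1),(o2,d2)=ray("top",pa),ray("side",pb)
    A=np.c_[d1[0],-d2[0]]; s=np.linalg.lstsq(A,o2-o1,rcond=None)[0]
    return ((o1+s[0]*d1[0]+o2+s[1]*d2[0])/2, np.linalg.norm(A@s-(o2-o1)))
E
python3 - <<'E'
from h import *
H=dict(tooth=.017,stone=.02,vial_small=.029,vial_large=.039,green_tray=.028,yellow_tray=.028,vial_stand=.02,canister=.026,glue=.05,labels=.019)
viewer.read_camera("top");viewer.read_camera("side")
for n,z in H.items():
    print(n)
    for m in viewer.outline_of("top",n)[:4]:
        if m["confidence"]>.3: print("  top mask",round(m["confidence"],2),rect("top",m["mask"],z))
    for c in("top","side"):
        for k in viewer.pinpoint(c,n)[:3]:
            if k["confidence"]>.3:
                px=np.array(k["xy"])*[512,384]; print("  pin",c,round(k["confidence"],2),px.round(),(onz(c,px,0)*1000).round())
E
```

```text
tooth
  top mask 0.45 [ 406.9 -234.4   33.6   54.8   65.4]
  pin top 0.73 [391. 183.] [[ 505. -444.]]
  pin top 0.55 [322. 216.] [[ 413. -237.]]
  pin side 0.57 [300. 170.] [[ 406. -209.]]
stone
  top mask 0.83 [340.8  12.   44.1  58.5  -1.2]
  top mask 0.66 [ 327.  -118.2   43.9   58.5   -1.2]
  top mask 0.51 [431.4 -67.1  45.5  56.5  -1.2]
  pin top 0.84 [263. 209.] [[436. -67.]]
  pin top 0.7 [285. 247.] [[ 327. -128.]]
  pin top 0.65 [237. 243.] [[342.   9.]]
  pin side 0.78 [305. 208.] [[341.  12.]]
  pin side 0.74 [322. 191.] [[314. -96.]]
  pin side 0.53 [280. 186.] [[437. -88.]]
vial_small
  top mask 0.59 [ 599.4 -255.1  146.1  164.3   -1.3]
  top mask 0.53 [375.7 249.6  22.1  31.1  -1.2]
  pin top 0.4 [155. 232.] [[376. 243.]]
  pin side 0.7 [267. 258.] [[370. 258.]]
vial_large
  top mask 0.5 [424.3 100.   27.2  39.7 -45.8]
  pin side 0.66 [268. 220.] [[415. 105.]]
green_tray
  top mask 0.75 [619.5 257.7 148.7 170.7 -16.7]
  pin top 0.83 [151. 148.] [[627. 260.]]
  pin top 0.58 [325. 149.] [[ 612. -257.]]
  pin side 0.63 [165. 235.] [[623. 254.]]
yellow_tray
  top mask 0.84 [ 599.7 -254.7  146.3  163.3   -1.3]
  pin top 0.62 [323. 152.] [[ 603. -251.]]
  pin side 0.88 [245. 155.] [[ 606. -260.]]
vial_stand
  pin top 0.75 [239. 147.] [[624.  -3.]]
canister
  top mask 0.61 [422.8 390.1  35.4  53.  -21.4]
  pin top 0.45 [106. 217.] [[424. 384.]]
glue
  top mask 0.74 [ 407.8 -384.8   37.8   58.8   20.1]
  pin top 0.62 [376. 218.] [[ 403. -392.]]
  pin side 0.71 [313. 148.] [[ 404. -408.]]
  pin side 0.35 [265. 219.] [[422. 102.]]
labels
  top mask 0.85 [ 502.6 -437.1   52.4   77.1  -15.8]
  top mask 0.69 [424.7 393.4  32.6  52.1 -23.9]
  pin top 0.83 [390. 181.] [[ 512. -442.]]
```

```bash
cat >> h.py <<'E'
def proj(cam,P):
    p=viewer.camera_params(cam); f=192/np.tan(np.radians(p["fov_y"]/2))
    d=R.from_quat(p["attitude"]).inv().apply(np.atleast_2d(P)-p["xyz"])
    return np.c_[p["cx"]+f*d[:,0]/-d[:,2],p["cy"]+f*d[:,1]/d[:,2]]
def draw(cam,fn,crop,s,shapes,pic=None):
    x0,y0,x1,y1=crop; im=viewer.read_camera(cam) if pic is None else pic
    im=cv2.resize(im[y0:y1,x0:x1],None,fx=s,fy=s,interpolation=cv2.INTER_CUBIC)
    for P,col in shapes:
        q=((proj(cam,P)-[x0,y0]+.5)*s).astype(np.int32); cv2.polylines(im,[q],True,col,1)
    cv2.imwrite(fn,im)
def box(x,y,w,h,yaw,z):
    c=np.array([[-w,-h],[w,-h],[w,h],[-w,h]])/2; a=np.radians(yaw)
    q=c@np.array([[np.cos(a),np.sin(a)],[-np.sin(a),np.cos(a)]])+[x,y]
    return np.c_[q,np.full(4,z)]/1000
def circ(x,y,r,z):
    t=np.linspace(0,2*np.pi,24,False); return np.c_[x+r*np.cos(t),y+r*np.sin(t),np.full(24,z)]/1000
E
python3 - <<'E'
from h import *
W=(255,255,255);C=(255,255,0);M=(255,0,255)
S=[(box(408,-235,35,53,65.4,0),C),(box(408,-235,35,53,65.4,34),W),(box(434,-67,50,62,0,0),C),(box(434,-67,50,62,0,39),W),
(box(622,258,140,160,-16.7,28),C),(box(602,-255,140,160,0,28),C),(box(624,-3,62,134,8,20),C),
(circ(374,248,11,0),C),(circ(374,248,7.5,58),M),(circ(422,102,14,0),C),(circ(422,102,10,78),M)]
draw("top","pics/t1.png",(110,110,370,260),3,S)
draw("side","pics/s1.png",(150,120,340,270),4,S)
E
```

```text
(no output)
```

View pics/t1.png

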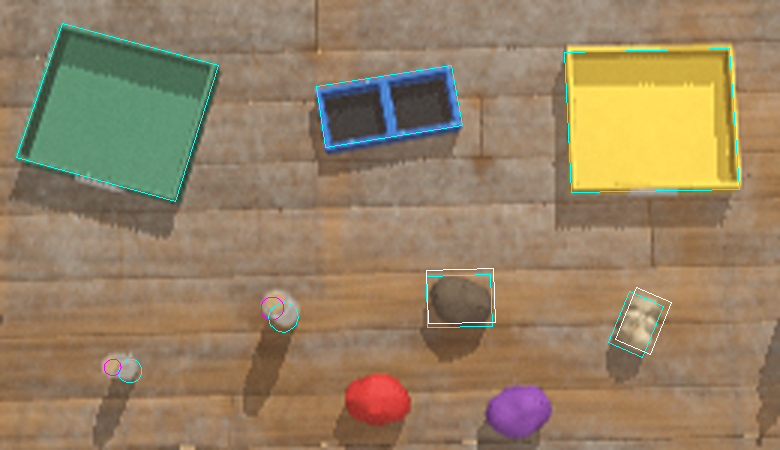

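View pics/s1.png

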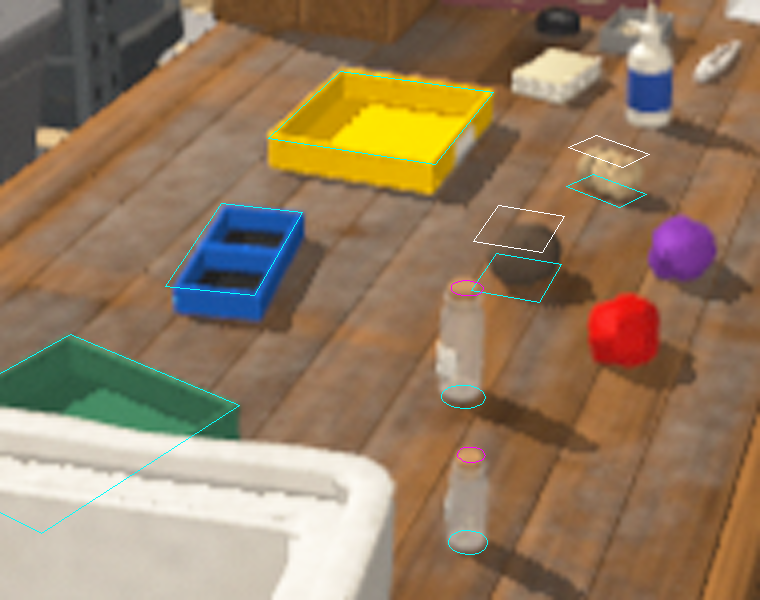

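The overlays fit to within about 5 mm. The top view matches everywhere, and the side view puts both vials and corks on their marks. I still need the axis directions of the stone and the tooth.

```bash
cat >> h.py <<'E'
def pca(cam,mask,z):
    v,u=np.nonzero(mask); q=onz(cam,np.c_[u,v],z)*1000; w,V=np.linalg.eigh(np.cov(q.T))
    return np.round([*q.mean(0),*(4*np.sqrt(w)),np.degrees(np.arctan2(V[1,0],V[0,0]))],1) # yaw of short axis
def to(x,y,z,yaw=None):
    """remaining move, mm/deg: spin for tool-y to reach yaw (mod 180), then shifts in tool axes after spin"""
    s=get_state(); r=R.from_quat(s["tcp_rot"]); Y=r.apply([0,1,0]); a=np.degrees(np.arctan2(Y[1],Y[0]))
    sp=0 if yaw is None else -((yaw-a+90)%180-90)
    d=(r*R.from_euler("z",sp,degrees=True)).inv().apply(np.array([x,y,z])-s["eef_pos"]*1000)
    print("t",round(s["time"],2),"pos",(s["eef_pos"]*1000).round(1),"yaw",round(a,1),"q",s["qpos"].round(2),"spin",round(sp,1),"shift",d.round(1),"open",round(s["opening"]*85.4,1),"F",s["contact_force"].round(1),s["finger_force"])
E
python3 - <<'E'
from h import *
viewer.read_camera("top")
for n,z in(("tooth",.017),("stone",.02),("vial_large",.039),("vial_small",.029),("vial_stand",.02)):
    for m in viewer.outline_of("top",n)[:4]: print(n,round(m["confidence"],2),pca("top",m["mask"],z))
to(408,-236,231,65.4); to(408,-236,120,65.4)
E
```

```text
tooth 0.61 [ 408.8 -234.5   35.2   58.9 -113.2]
stone 0.87 [ 340.5   13.6   48.9   62.7 -178.5]
stone 0.79 [430.1 -68.3  46.7  59.9 156. ]
stone 0.53 [ 325.9 -116.9   45.2   58.1 -168.4]
vial_stand 0.56 [ 618.5   -2.8   77.5  151.  -169.8]
t 2.1 pos [ 257.8 -623.8  231.4] yaw -67.6 q [-1.33  0.29  1.58  0.    1.28 -0.15] spin 47.0 shift [-2.490e+01 -4.152e+02  3.000e-01] open 85.7 F [ 0.6  0.5 -1.1] 0.0
t 2.1 pos [ 257.8 -623.8  231.4] yaw -67.6 q [-1.33  0.29  1.58  0.    1.28 -0.15] spin 47.0 shift [ -24.9 -415.2  111.3] open 85.7 F [ 0.6  0.5 -1.1] 0.0
```

```bash
python3 -m handwheel '[[[0.0854,0,0,0,6.7],[0.0854,0,0,0,6.7],[0.0854,0,0,0,6.7],[0.0854,0,0,0,6.7],[0.0854,0,0,0,6.7],[0.0854,0,0,0,6.7],[0.0854,0,0,0,6.0]]]' 40
python3 -m handwheel '[[[0.0854,0,-0.02,0,0],[0.0854,-0.005,-0.04,0,0],[0.0854,-0.005,-0.04,0,0],[0.0854,-0.005,-0.04,0,0],[0.0854,-0.005,-0.04,0,0],[0.0854,-0.005,-0.04,0,0],[0.0854,0,-0.04,0,0],[0.0854,0,-0.04,0,0],[0.0854,0,-0.04,0,0],[0.0854,0,-0.04,0.01,0],[0.0854,0,-0.035,0.03,0],[0.0854,0,0,0.03,0]]]'
python3 -c "
from h import *
to(409,-235,120,66.5)"
```

```text
time: 2.68
eef_pos: [0.2578, -0.6238, 0.2313]
tcp_rot: [0.978, -0.209, 0.0, -0.0]
contact_force: [0.0, -1.0, 0.4]
opening: 1.0
finger_force: 0.0
time: 3.68
eef_pos: [0.4033, -0.2336, 0.1658]
tcp_rot: [0.979, -0.203, 0.003, 0.001]
contact_force: [0.1, 0.1, -0.7]
opening: 1.004
finger_force: 0.0
t 3.68 pos [ 403.3 -233.6  165.8] yaw -113.5 q [-0.74 -0.12  2.14  0.    1.12  1.24] spin 0.0 shift [ 5.5 -0.9 45.8] open 85.7 F [ 0.1  0.1 -0.7] 0.0
```

```bash
python3 -m handwheel '[[[0.0854,0.0055,-0.001,0.03,0],[0.0854,0,0,0.04,0],[0.0854,0,0,0.04,0],[0.0854,0,0,0.02,0],[0.0854,0,0,0.01,0],[0.0854,0,0,0.01,0],[0.0854,0,0,0.008,0],[0.0854,0,0,0,0],[0.0854,0,0,0,0]]]'
python3 - <<'E'
from h import *
to(409,-235,3,66.5)
draw("side","pics/s2.png",(200,80,400,230),4,[])
E
```

```text
time: 4.43
eef_pos: [0.4069, -0.239, 0.0071]
tcp_rot: [0.979, -0.206, 0.001, 0.0]
contact_force: [0.4, 0.1, -0.7]
opening: 0.999
finger_force: 0.0
t 4.43 pos [ 406.9 -239.     7.1] yaw -113.8 q [-0.75  0.16  2.2   0.    0.78  1.24] spin -0.3 shift [ 0.4 -4.5  4.1] open 85.3 F [ 0.4  0.1 -0.7] 0.0
```

View pics/s2.png

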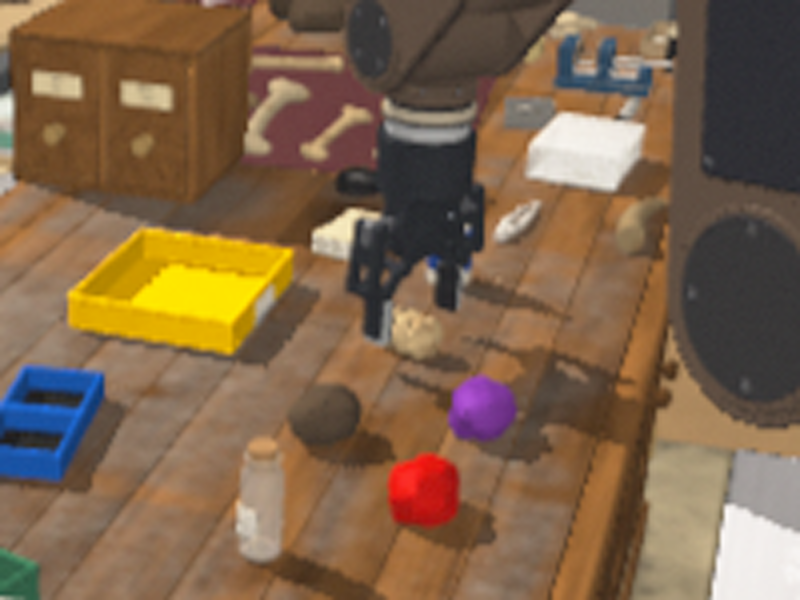

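The open fingers straddle the tooth, at pixel (415,332) in the crop, with the tooth slightly toward the camera (+y). That matches the computed 4.5 mm correction.

```bash
python3 -m handwheel '[[[0.0854,0,-0.005,0.003,0],[0.0854,0,0,0.002,0],[0.03,0,0,0,0],[0.02,0,0,0,0],[0.02,0,0,0,0],[0.02,0,0,0,0],[0.02,0,0,0,0],[0.02,0,0,0,0],[0.02,0,0,0,0],[0.02,0,0,0,0]]]' 40
python3 -m handwheel '[[[0.02,0,0,-0.01,0],[0.02,0,0,-0.03,0],[0.02,0,0,-0.04,0],[0.02,0,0,-0.04,0],[0.02,0,0,0,0]]]'
python3 -c "
from h import *
to(622,258,125); to(434,-67,125,-24)"
```

```text
time: 5.32
eef_pos: [0.4083, -0.2338, 0.0016]
tcp_rot: [0.979, -0.206, 0.0, 0.0]
contact_force: [-0.5, 1.8, 5.0]
opening: 0.369
finger_force: 39.6
time: 5.73
eef_pos: [0.4123, -0.2373, 0.1298]
tcp_rot: [0.979, -0.206, 0.007, 0.004]
contact_force: [0.9, -1.1, -1.1]
opening: 0.372
finger_force: 40.2
t 5.73 pos [ 412.3 -237.3  129.8] yaw -113.7 q [-0.74 -0.06  2.15  0.    1.03  1.25] spin 0 shift [  -7.5 -537.8    1.9] open 31.8 F [ 0.9 -1.1 -1.1] 40.150336602273455
t 5.73 pos [ 412.3 -237.3  129.8] yaw -113.7 q [-0.74 -0.06  2.15  0.    1.03  1.25] spin -89.7 shift [164.4 -49.5   3.2] open 31.8 F [ 0.9 -1.1 -1.1] 40.150336602273455
```

```bash
python3 -m handwheel '[[[0.02,0,-0.02,0,0],[0.02,-0.001,-0.04,0,0],[0.02,-0.001,-0.04,0,0],[0.02,-0.001,-0.04,0,0],[0.02,-0.001,-0.04,0,0],[0.02,-0.001,-0.04,0,0],[0.02,-0.001,-0.04,0,0],[0.02,-0.001,-0.04,0,0],[0.02,0,-0.04,0,0],[0.02,0,-0.04,0,0],[0.02,0,-0.04,0,0],[0.02,0,-0.04,0,0]]]'
python3 -m handwheel '[[[0.02,0,-0.04,0,0],[0.02,0,-0.03,0,0],[0.02,0,-0.01,0,0],[0.02,0,0,0,0],[0.02,0,0,0,0]]]'
python3 -c "
from h import *
to(622,258,7)"
```

```text
time: 6.73
eef_pos: [0.5869, 0.1922, 0.1203]
tcp_rot: [0.979, -0.206, -0.0, 0.0]
contact_force: [1.6, -0.8, -1.8]
opening: 0.377
finger_force: 40.2
time: 7.15
eef_pos: [0.6184, 0.263, 0.1201]
tcp_rot: [0.979, -0.205, -0.001, 0.001]
contact_force: [-1.1, -0.4, -1.3]
opening: 0.372
finger_force: 40.2
t 7.15 pos [618.4 263.  120.1] yaw -113.7 q [ 0.25  0.38  1.66 -0.    1.1   2.24] spin 0 shift [  5.5   2.9 113.1] open 31.8 F [-1.1 -0.4 -1.3] 40.22976401189226
```

```bash
python3 -m handwheel '[[[0.02,0,0.004,0.02,0],[0.02,0,0,0.035,0],[0.02,0,0,0.025,0],[0.02,0,0,0.012,0],[0.02,0,0,0.008,0],[0.02,0,0,0.006,0],[0.02,0,0,0.003,0],[0.02,0,0,0.002,0],[0.02,0,0,0,0],[0.02,0,0,0,0]]]'
python3 -c "
from h import *
to(622,258,6)"
```

```text
time: 7.98
eef_pos: [0.6185, 0.26, 0.0116]
tcp_rot: [0.979, -0.206, 0.001, -0.0]
contact_force: [0.0, 0.9, -1.8]
opening: 0.374
finger_force: 40.2
t 7.98 pos [618.5 260.   11.6] yaw -113.7 q [ 0.25  0.52  1.7  -0.    0.92  2.23] spin 0 shift [4.  0.4 5.6] open 32.0 F [ 0.   0.9 -1.8] 40.24440762586892
```

```bash
python3 -m handwheel '[[[0.02,0,0,0.002,0],[0.02,0,0,0.002,0],[0.02,0,0,0.001,0],[0.02,0,0,0,0]]]'
python3 -m handwheel '[[[0.04,0,0,0,0],[0.045,0,0,0,0],[0.055,0,0,0,0],[0.06,0,0,0,0],[0.06,0,0,-0.01,0],[0.06,0,0,-0.03,0],[0.06,0,0,-0.04,0],[0.06,0,0,-0.04,0],[0.085,0,0,0,0]]]'
python3 -c "
from h import *
to(432,-68,125,-24)
print(pca('top',0*1 or [m for m in (viewer.read_camera('top'),viewer.outline_of('top','tooth'))[1]][0]['mask'],.02))"
```

```text
time: 8.32
eef_pos: [0.6179, 0.2598, 0.0057]
tcp_rot: [0.979, -0.206, 0.0, -0.0]
contact_force: [-0.2, -0.7, 0.7]
opening: 0.373
finger_force: 40.5
time: 9.07
eef_pos: [0.6234, 0.2613, 0.1372]
tcp_rot: [0.979, -0.206, 0.008, -0.004]
contact_force: [2.6, -0.3, 2.3]
opening: 0.826
finger_force: 0.0
t 9.07 pos [623.4 261.3 137.2] yaw -113.7 q [0.25 0.36 1.66 0.   1.1  2.23] spin -89.7 shift [-378.9  -41.     7.2] open 70.6 F [ 2.6 -0.3  2.3] 0.0Traceback (most recent call last):
  File "<string>", line 4, in <module>
    print(pca('top',0*1 or [m for m in (viewer.read_camera('top'),viewer.outline_of('top','tooth'))[1]][0]['mask'],.02))
                           ~~~~~~~~~~~~~~~~~~~~~~~~~~~~~~~~~~~~~~~~~~~~~~~~~~~~~~~~~~~~~~~~~~~~~~~~~~~~^^^
IndexError: list index out of range
```

```bash
python3 -m handwheel '[[[0.0854,0,0,0,-6.9],[0.0854,0,0,0,-6.9],[0.0854,0,0,0,-6.9],[0.0854,0,0,0,-6.9],[0.0854,0,0,0,-6.9],[0.0854,0,0,0,-6.9],[0.0854,0,0,0,-6.9],[0.0854,0,0,0,-6.9],[0.0854,0,0,0,-6.9],[0.0854,0,0,0,-6.9],[0.0854,0,0,0,-6.9],[0.0854,0,0,0,-6.9]]]'
python3 -m handwheel '[[[0.0854,-0.02,0,0,-6.9],[0.0854,-0.04,-0.005,0,0],[0.0854,-0.04,-0.005,0,0],[0.0854,-0.04,-0.005,0,0],[0.0854,-0.04,-0.005,0,0],[0.0854,-0.04,-0.005,0,0],[0.0854,-0.04,-0.005,0,0],[0.0854,-0.04,-0.005,0,0],[0.0854,-0.03,-0.005,0,0],[0.0854,-0.03,0,0,0],[0.0854,-0.02,0,0,0],[0.0854,0,0,0,0]]]'
python3 -c "
from h import *
to(431,-68,3,-24)
viewer.read_camera('top');viewer.read_camera('side')
for m in viewer.outline_of('top','tooth')[:2]: print(m['confidence'],pca('top',m['mask'],.02))"
```

```text
time: 10.17
eef_pos: [0.6163, 0.2593, 0.123]
tcp_rot: [0.869, 0.495, -0.002, -0.001]
contact_force: [0.3, -0.1, 1.0]
opening: 0.999
finger_force: 0.0
time: 11.17
eef_pos: [0.4217, -0.0718, 0.1238]
tcp_rot: [0.84, 0.543, -0.001, -0.001]
contact_force: [0.2, -0.2, -0.9]
opening: 0.999
finger_force: 0.0
t 11.17 pos [421.7 -71.8 123.8] yaw -24.3 q [-0.41 -0.16  2.25 -0.    1.05  0.02] spin -0.3 shift [  7.4   7.3 120.7] open 85.3 F [ 0.2 -0.2 -0.9] 0.0
0.67 [ 617.7  258.9   38.7   57.  -109.8]
```

The tooth is in the green tray, measured at (618, 259). Next I descend on the stone.

```bash
python3 -m handwheel '[[[0.0854,0.0075,0.0075,0,0],[0.0854,0,0,0.03,0],[0.0854,0,0,0.03,0],[0.0854,0,0,0.01,0],[0.0854,0,0,0,0],[0.0854,0,0,0,0]]]'
python3 - <<'E'
from h import *
to(431,-68,3,-24)
p=viewer.read_camera("side"); draw("side","pics/s3.png",(220,110,370,220),4,[(circ(431,-68,25,0),(255,255,0))],p)
E
```

```text
time: 11.82
eef_pos: [0.4343, -0.0653, 0.055]
tcp_rot: [0.839, 0.545, -0.0, -0.001]
contact_force: [0.6, -0.2, -0.3]
opening: 0.998
finger_force: 0.0
t 11.82 pos [434.3 -65.3  55. ] yaw -24.0 q [-0.38 -0.    2.26  0.    0.89  0.04] spin 0.0 shift [-3.8 -1.8 52. ] open 85.3 F [ 0.6 -0.2 -0.3] 0.0
```

View pics/s3.png

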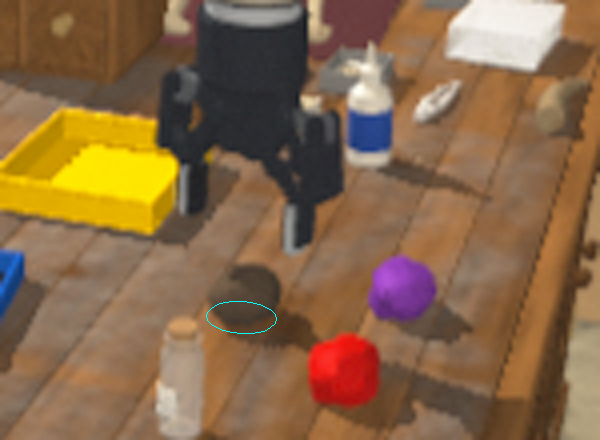

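The stone, at crop pixel (245,300), sits on the projected circle, and the fingers will straddle it.

```bash
python3 -m handwheel '[[[0.0854,-0.003,-0.0015,0.01,0],[0.0854,0,0,0.015,0],[0.0854,0,0,0.015,0],[0.0854,0,0,0.01,0],[0.0854,0,0,0.003,0],[0.0854,0,0,0,0],[0.0854,0,0,0,0]]]'
python3 -m handwheel '[[[0.04,0,0,0,0],[0.035,0,0,0,0],[0.035,0,0,0,0],[0.035,0,0,0,0],[0.035,0,0,0,0],[0.035,0,0,0,0],[0.035,0,0,0,0],[0.035,0,0,0,0]]]' 60
python3 -m handwheel '[[[0.035,0,0,-0.01,0],[0.035,0,0,-0.03,0],[0.035,0,0,-0.04,0],[0.035,0,0,-0.04,0],[0.035,0,0,0,0]]]'
python3 -c "
from h import *
to(602,-255,125)"
```

```text
time: 12.45
eef_pos: [0.4319, -0.0685, 0.0027]
tcp_rot: [0.839, 0.544, 0.0, 0.0]
contact_force: [-0.6, 0.7, 0.2]
opening: 1.001
finger_force: 0.0
time: 13.12
eef_pos: [0.4317, -0.0683, 0.0034]
tcp_rot: [0.839, 0.544, -0.0, -0.0]
contact_force: [-2.3, 1.0, 7.7]
opening: 0.526
finger_force: 60.5
time: 13.53
eef_pos: [0.4364, -0.0701, 0.1306]
tcp_rot: [0.839, 0.544, 0.005, 0.007]
contact_force: [2.1, -0.1, -2.6]
opening: 0.527
finger_force: 63.5
t 13.53 pos [436.4 -70.1 130.6] yaw -24.0 q [-0.39 -0.14  2.23  0.    1.04  0.03] spin 0 shift [-101.5  226.5    9.3] open 45.0 F [ 2.1 -0.1 -2.6] 63.45604014582932
```

```bash
python3 -m handwheel '[[[0.035,-0.007,0.016,0,0],[0.035,-0.0155,0.035,0,0],[0.035,-0.0155,0.035,0,0],[0.035,-0.0155,0.035,0,0],[0.035,-0.0155,0.035,0,0],[0.035,-0.0155,0.035,0,0],[0.035,-0.012,0.024,0,0],[0.035,-0.005,0.011,0,0],[0.035,0,0,0,0],[0.035,0,0,0,0]]]'
python3 -c "
from h import *
to(602,-255,8)"
```

```text
time: 14.37
eef_pos: [0.5954, -0.2527, 0.1203]
tcp_rot: [0.839, 0.544, -0.001, -0.002]
contact_force: [-0.5, 0.0, -4.2]
opening: 0.526
finger_force: 63.5
t 14.37 pos [ 595.4 -252.7  120.3] yaw -24.1 q [-0.56  0.33  1.73  0.    1.08 -0.14] spin 0 shift [  0.5   7.4 112.3] open 44.9 F [-0.5  0.  -4.2] 63.47412231378257
```

```bash
python3 -m handwheel '[[[0.035,0,0.007,0.02,0],[0.035,0,0,0.035,0],[0.035,0,0,0.025,0],[0.035,0,0,0.012,0],[0.035,0,0,0.008,0],[0.035,0,0,0.004,0],[0.035,0,0,0.002,0],[0.035,0,0,0,0],[0.035,0,0,0,0]]]'
python3 -m handwheel '[[[0.035,0,0,0.002,0],[0.035,0,0,0.001,0],[0.035,0,0,0.001,0],[0.035,0,0,0,0],[0.035,0,0,0,0]]]'
```

```text
time: 15.12
eef_pos: [0.6039, -0.2565, 0.0181]
tcp_rot: [0.839, 0.544, 0.001, 0.001]
contact_force: [-0.1, -0.5, -3.2]
opening: 0.525
finger_force: 63.5
time: 15.53
eef_pos: [0.6027, -0.2559, 0.0122]
tcp_rot: [0.839, 0.544, -0.0, -0.0]
contact_force: [0.1, 0.8, -4.3]
opening: 0.525
finger_force: 63.5
```

```bash
python3 -m handwheel '[[[0.035,0,0,0.002,0],[0.035,0,0,0.002,0],[0.035,0,0,0.001,0],[0.035,0,0,0,0],[0.035,0,0,0,0]]]'
```

```text
time: 15.95
eef_pos: [0.6028, -0.2559, 0.0076]
tcp_rot: [0.839, 0.544, -0.0, -0.0]
contact_force: [-1.3, 0.8, -0.6]
opening: 0.528
finger_force: 64.0
```

```bash
python3 -m handwheel '[[[0.05,0,0,0,0],[0.06,0,0,0,0],[0.07,0,0,0,0],[0.075,0,0,0,0],[0.075,0,0,-0.01,0],[0.075,0,0,-0.03,0],[0.075,0,0,-0.04,0],[0.085,0,0,-0.04,-6.6],[0.085,0,0,-0.03,-6.6],[0.085,0,0,0,-6.6],[0.085,0,0,0,-6.6],[0.085,0,0,0,-6.6]]]'
python3 - <<'E'
from h import *
to(422,101,160,9)
p=viewer.read_camera("top"); viewer.read_camera("side")
for n,z in (("stone",.024),("vial_stand",.02),("vial_large",.039)):
  for m in viewer.outline_of("top",n): print(n,round(m["confidence"],2),pca("top",m["mask"],z),rect("top",m["mask"],z))
W=(255,255,255);C=(255,255,0);M=(255,0,255)
S=[(circ(374,248,11,0),C),(circ(374,248,7.5,58),M),(circ(422,101,14,0),C),(circ(422,101,10,78),M),(box(624,-3,62,134,9,20),C)]
draw("top","pics/t4.png",(140,120,360,250),3.5,S,p)
E
```

```text
time: 16.95
eef_pos: [0.6035, -0.2562, 0.1598]
tcp_rot: [0.648, 0.762, 0.0, 0.002]
contact_force: [-0.3, -0.5, -0.2]
opening: 0.998
finger_force: 0.0
t 16.95 pos [ 603.5 -256.2  159.8] yaw 9.3 q [-0.56  0.31  1.69  0.    1.14 -0.72] spin 0.3 shift [ 381.2 -123.4   -1.4] open 85.2 F [-0.3 -0.5 -0.2] 0.0
stone 0.74 [ 341.4   14.4   45.6   55.7 -157.3] [343.1  15.2  46.4  49.8  58.9]
vial_stand 0.85 [ 618.8   -3.9   74.5  149.9 -170.3] [619.1  -3.9  66.2 130.8   9.5]
vial_large 0.56 [426.2 100.   28.3  37.5 136.9] [426.4 100.7  25.3  35.7 -45.8]
```

View pics/t4.png

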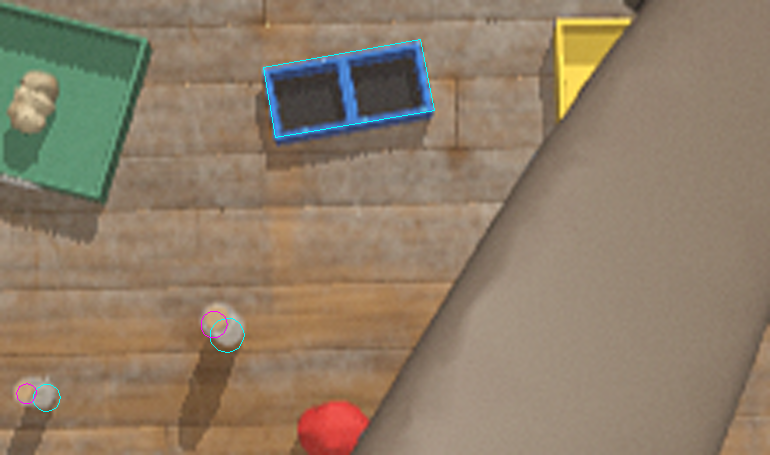

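The tooth lies in the green tray, at crop pixel (35,100), and the stand overlay fits at 9°. The large vial, at (222,327), is about 3 mm farther in x than drawn.

```bash
python3 -m handwheel '[[[0.085,0.02,-0.006,0,0],[0.085,0.039,-0.0125,0,0],[0.085,0.039,-0.0125,0,0],[0.085,0.039,-0.0125,0,0],[0.085,0.039,-0.0125,0,0],[0.085,0.039,-0.0125,0,0],[0.085,0.039,-0.0125,0,0],[0.085,0.039,-0.0125,0,0],[0.085,0.039,-0.0125,0,0],[0.085,0.030,-0.0125,0,0],[0.085,0.02,-0.003,0,0],[0.085,0,0,0,0]]]'
python3 - <<'E'
from h import *
to(425,100,3,9)
E
```

```text
time: 18.2
eef_pos: [0.4216, 0.1053, 0.1571]
tcp_rot: [0.649, 0.761, 0.0, -0.0]
contact_force: [-0.5, -0.4, -0.4]
opening: 0.992
finger_force: 0.0
t 18.2 pos [421.6 105.3 157.1] yaw 9.1 q [ 0.01 -0.19  2.21  0.    1.12 -0.15] spin 0.1 shift [ -6.    2.6 154.1] open 84.8 F [-0.5 -0.4 -0.4] 0.0
```

```bash
python3 -m handwheel '[[[0.085,-0.006,0.0025,0.02,0],[0.085,0,0,0.04,0],[0.085,0,0,0.035,0],[0.085,0,0,0.02,0],[0.085,0,0,0.015,0],[0.085,0,0,0.009,0],[0.085,0,0,0,0],[0.085,0,0,0,0]]]'
python3 - <<'E'
from h import *
to(425,100,12,9)
draw("side","pics/s5.png",(200,130,340,270),4,[])
E
```

```text
time: 18.87
eef_pos: [0.4273, 0.0966, 0.0184]
tcp_rot: [0.65, 0.76, -0.0, 0.0]
contact_force: [-0.0, 0.4, 0.5]
opening: 0.995
finger_force: 0.0
t 18.87 pos [427.3  96.6  18.4] yaw 8.9 q [-0.01  0.07  2.27 -0.    0.8  -0.16] spin -0.1 shift [ 3.7 -1.7  6.4] open 85.0 F [-0.   0.4  0.5] 0.0
```

View pics/s5.png

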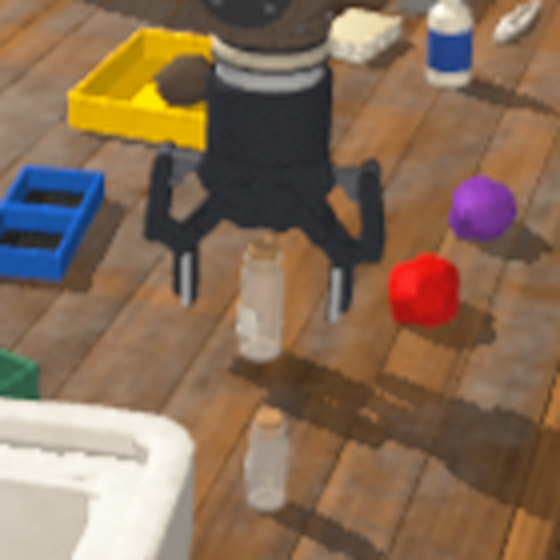

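The vial (262,300) sits midway between the fingers at (187,280) and (338,295), and the stone is in the yellow tray. I close gently.

```bash
python3 -m handwheel '[[[0.085,0.0035,-0.001,0,0],[0.06,0,0,0,0],[0.045,0,0,0,0],[0.035,0,0,0,0],[0.032,0,0,0,0],[0.03,0,0,0,0],[0.028,0,0,0,0],[0.026,0,0,0,0],[0.022,0,0,0,0],[0.02,0,0,0,0],[0.02,0,0,0,0],[0.02,0,0,0,0]]]' 20
python3 -c "
from h import *
to(425,100,18,9)
draw('side','pics/s6.png',(200,130,340,270),4,[])"
```

```text
time: 19.92
eef_pos: [0.4254, 0.1003, 0.0184]
tcp_rot: [0.65, 0.76, 0.0, 0.0]
contact_force: [-0.5, 0.5, 2.7]
opening: 0.319
finger_force: 20.2
t 19.92 pos [425.4 100.3  18.4] yaw 8.9 q [-0.    0.07  2.28  0.    0.8  -0.16] spin -0.1 shift [-0.3 -0.5  0.4] open 27.2 F [-0.5  0.5  2.7] 20.236254665942397
```

View pics/s6.png

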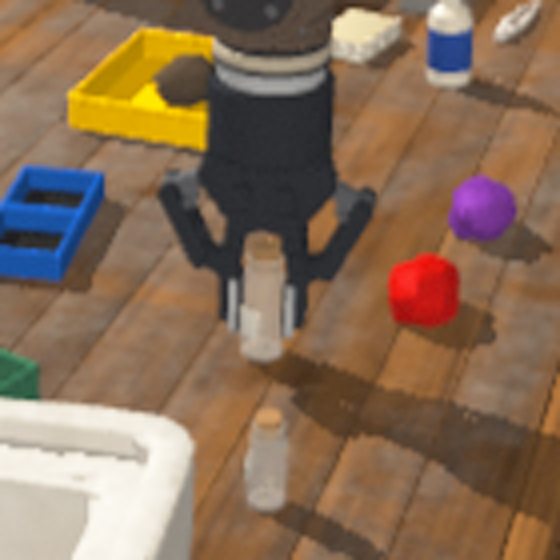

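The vial is held upright at (262,300), with the fingertips well above the base. I lift and carry it to the stand's -y bay.

```bash
python3 -m handwheel '[[[0.02,0,0,0,0],[0.02,0,0,0,0],[0.02,0,0,-0.01,0],[0.02,0,0,-0.03,0],[0.02,0,0,-0.03,0],[0.02,0,0,-0.02,0],[0.02,0,0,0,0]]]' 35
python3 -c "
from h import *
to(626,-36,110,9)"
```

```text
time: 20.55
eef_pos: [0.4285, 0.1004, 0.1132]
tcp_rot: [0.65, 0.76, 0.003, 0.004]
contact_force: [1.3, 0.3, 0.1]
opening: 0.317
finger_force: 34.7
t 20.55 pos [428.5 100.4 113.2] yaw 9.0 q [-0.   -0.11  2.24 -0.    1.01 -0.16] spin -0.0 shift [-165.6  173.7    5.1] open 27.1 F [1.3 0.3 0.1] 34.6744848950766
```

```bash
python3 -m handwheel '[[[0.02,-0.01,0.01,0,0],[0.02,-0.02,0.021,0,0],[0.02,-0.024,0.025,0,0],[0.02,-0.024,0.025,0,0],[0.02,-0.024,0.025,0,0],[0.02,-0.024,0.025,0,0],[0.02,-0.02,0.021,0,0],[0.02,-0.012,0.013,0,0],[0.02,-0.007,0.008,0,0],[0.02,0,0,0,0],[0.02,0,0,0,0],[0.02,0,0,0,0]]]'
python3 -c "
from h import *
to(626,-36,24,9)"
```

```text
time: 21.55
eef_pos: [0.6203, -0.035, 0.1069]
tcp_rot: [0.65, 0.76, -0.001, -0.001]
contact_force: [-0.2, -0.1, -1.1]
opening: 0.311
finger_force: 34.7
t 21.55 pos [620.3 -35.  106.9] yaw 9.0 q [-0.22  0.3   1.8   0.    1.04 -0.38] spin -0.0 shift [-1.9  5.7 82.9] open 26.6 F [-0.2 -0.1 -1.1] 34.6661333902739
```

```bash
python3 -m handwheel '[[[0.02,-0.002,0.0055,0,0],[0.02,0,0,0.02,0],[0.02,0,0,0.025,0],[0.02,0,0,0.015,0],[0.02,0,0,0.01,0],[0.02,0,0,0.004,0],[0.02,0,0,0,0],[0.02,0,0,0,0]]]'
python3 - <<'E'
from h import *
to(626,-36,23,9)
p=viewer.read_camera("top"); q=viewer.read_camera("side")
a=cv2.resize(p[110:200,190:310],None,fx=3,fy=3); b=cv2.resize(q[130:220,160:280],None,fx=3,fy=3)
cv2.imwrite("pics/ts7.png",np.hstack([a,b]))
E
```

```text
time: 22.22
eef_pos: [0.6281, -0.0367, 0.0351]
tcp_rot: [0.65, 0.76, 0.0, 0.001]
contact_force: [-0.5, -0.2, 1.1]
opening: 0.315
finger_force: 34.7
t 22.22 pos [628.1 -36.7  35.1] yaw 9.0 q [-0.22  0.41  1.81  0.    0.92 -0.38] spin -0.0 shift [ 1.1 -2.  12.1] open 26.9 F [-0.5 -0.2  1.1] 34.66665159445256
```

View pics/ts7.png

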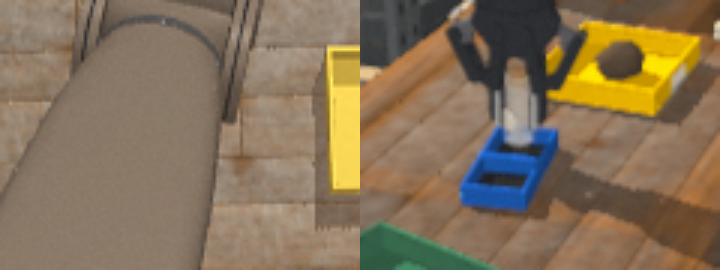

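In the side crop the vial's foot, at (519,140), is over the far bay at (520,148), about 12 mm above its floor. I lower it slowly.

```bash
python3 -m handwheel '[[[0.02,0,-0.001,0.004,0],[0.02,0,0,0.003,0],[0.02,0,0,0.002,0],[0.02,0,0,0.001,0],[0.02,0,0,0,0],[0.02,0,0,0,0]]]'
```

```text
time: 22.82
eef_pos: [0.6265, -0.037, 0.024]
tcp_rot: [0.65, 0.76, -0.0, -0.0]
contact_force: [-0.2, 0.4, 0.2]
opening: 0.313
finger_force: 34.7
```

```bash
python3 -m handwheel '[[[0.02,0,0,0.001,0],[0.02,0,0,0.0005,0],[0.02,0,0,0,0],[0.02,0,0,0,0]]]'
```

```text
time: 23.15
eef_pos: [0.6265, -0.037, 0.0227]
tcp_rot: [0.65, 0.76, -0.0, -0.0]
contact_force: [0.5, 0.6, -0.7]
opening: 0.314
finger_force: 34.7
```

```bash
python3 -m handwheel '[[[0.02,0,0,0.0005,0],[0.02,0,0,0,0],[0.028,0,0,0,0],[0.031,0,0,0,0],[0.034,0,0,0,0],[0.04,0,0,0,0],[0.045,0,0,0,0],[0.055,0,0,0,0],[0.06,0,0,0,0],[0.06,0,0,0,0]]]' 20
python3 - <<'E'
from h import *
to(376,247,23,9)
q=viewer.read_camera("side")
cv2.imwrite("pics/s8.png",cv2.resize(q[130:220,160:280],None,fx=4,fy=4,interpolation=2))
E
```

```text
time: 23.98
eef_pos: [0.6266, -0.037, 0.0222]
tcp_rot: [0.65, 0.76, 0.0, 0.0]
contact_force: [-0.5, -0.2, 0.1]
opening: 0.704
finger_force: 0.0
t 23.98 pos [626.6 -37.   22.2] yaw 8.9 q [-0.22  0.43  1.81  0.    0.9  -0.38] spin -0.1 shift [ 319.7 -203.    -0.8] open 60.1 F [-0.5 -0.2  0.1] 0.0
```

View pics/s8.png

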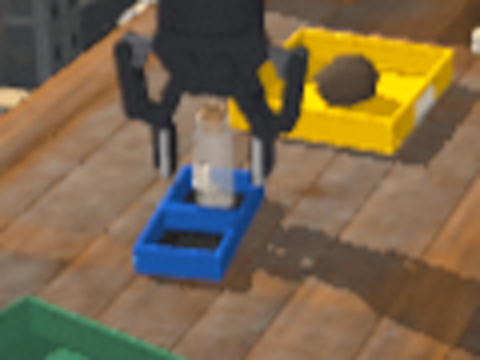

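The large vial stands upright in the far bay, with its foot at crop pixel (215,200). I rise and go to the small vial.

```bash
python3 -m handwheel '[[[0.06,0,0,-0.01,0],[0.06,0,0,-0.03,0],[0.06,0,0,-0.04,0],[0.07,0,0,-0.04,0],[0.085,0,0,-0.02,0],[0.085,0,0,0,0]]]'
python3 -m handwheel '[[[0.085,0.018,-0.011,0,0],[0.085,0.034,-0.0215,0,0],[0.085,0.034,-0.0215,0,0],[0.085,0.034,-0.0215,0,0],[0.085,0.034,-0.0215,0,0],[0.085,0.034,-0.0215,0,0],[0.085,0.034,-0.0215,0,0],[0.085,0.034,-0.0215,0,0],[0.085,0.034,-0.0215,0,0],[0.085,0.022,-0.015,0,0],[0.085,0.008,-0.005,0,0],[0.085,0,0,0,0]]]'
python3 -c "
from h import *
to(376,247,17,9)"
```

```text
time: 24.53
eef_pos: [0.6306, -0.0378, 0.171]
tcp_rot: [0.65, 0.76, 0.003, 0.006]
contact_force: [0.6, -0.3, 0.1]
opening: 0.996
finger_force: 0.0
time: 25.53
eef_pos: [0.3746, 0.2486, 0.1619]
tcp_rot: [0.648, 0.761, -0.0, -0.0]
contact_force: [1.0, -0.4, -0.7]
opening: 0.997
finger_force: 0.0
t 25.53 pos [374.6 248.6 161.9] yaw 9.2 q [ 0.36 -0.16  2.17  0.    1.12  0.2 ] spin 0.2 shift [ -1.7   1.2 144.9] open 85.1 F [ 1.  -0.4 -0.7] 0.0
```

```bash
python3 -m handwheel '[[[0.085,-0.0015,0.001,0.02,0],[0.085,0,0,0.035,0],[0.085,0,0,0.035,0],[0.085,0,0,0.025,0],[0.085,0,0,0.02,0],[0.085,0,0,0.008,0],[0.085,0,0,0.002,0],[0.085,0,0,0,0],[0.085,0,0,0,0]]]'
python3 - <<'E'
from h import *
to(376,247,17,9)
draw("side","pics/s9.png",(200,170,340,280),4,[])
E
```

```text
time: 26.28
eef_pos: [0.379, 0.2463, 0.0185]
tcp_rot: [0.65, 0.76, 0.001, 0.001]
contact_force: [-0.1, 0.0, 0.4]
opening: 0.997
finger_force: 0.0
t 26.28 pos [379.  246.3  18.5] yaw 8.9 q [ 0.35  0.1   2.24 -0.    0.8   0.2 ] spin -0.1 shift [ 1.2 -2.9  1.5] open 85.1 F [-0.1  0.   0.4] 0.0
```

View pics/s9.png

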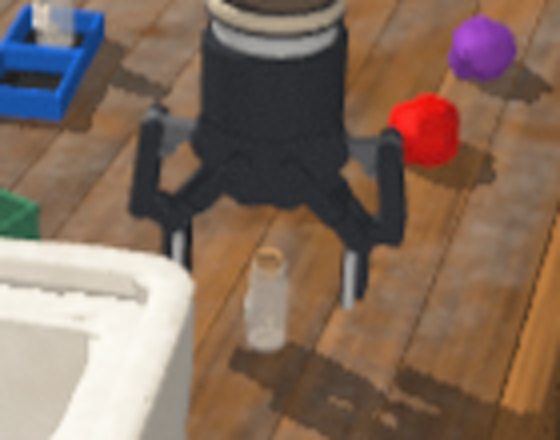

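The small vial, at crop pixel (266,300), is centred between the fingers at (180,275) and (350,300), so I close gently.

```bash
python3 -m handwheel '[[[0.085,0,-0.0015,0,0],[0.06,0,0,0,0],[0.045,0,0,0,0],[0.035,0,0,0,0],[0.03,0,0,0,0],[0.026,0,0,0,0],[0.024,0,0,0,0],[0.022,0,0,0,0],[0.02,0,0,0,0],[0.016,0,0,0,0],[0.015,0,0,0,0],[0.015,0,0,0,0]]]' 20
python3 -m handwheel '[[[0.015,0,0,0,0],[0.015,0,0,0,0],[0.015,0,0,-0.01,0],[0.015,0,0,-0.03,0],[0.015,0,0,-0.03,0],[0.015,0,0,-0.02,0],[0.015,0,0,0,0]]]' 30
python3 - <<'E'
from h import *
to(617,30,110,9)
draw("side","pics/s10.png",(200,130,340,280),4,[])
E
```

```text
time: 27.33
eef_pos: [0.376, 0.246, 0.0173]
tcp_rot: [0.65, 0.76, -0.0, -0.0]
contact_force: [-0.6, 0.8, 0.5]
opening: 0.247
finger_force: 19.6
time: 27.92
eef_pos: [0.3793, 0.2473, 0.1126]
tcp_rot: [0.65, 0.76, 0.005, 0.003]
contact_force: [0.5, 0.5, -0.3]
opening: 0.243
finger_force: 30.2
t 27.92 pos [379.3 247.3 112.6] yaw 9.0 q [ 0.35 -0.08  2.21 -0.    1.    0.2 ] spin -0.0 shift [-251.8  200.8    4.2] open 20.8 F [ 0.5  0.5 -0.3] 30.206742930875343
```

View pics/s10.png

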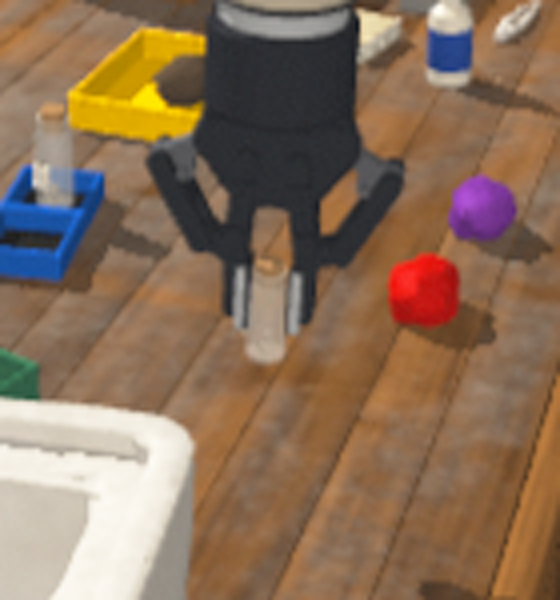

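The small vial is held upright at (266,310). I carry it to the +y bay.

```bash
python3 -m handwheel '[[[0.015,-0.012,0.01,0,0],[0.015,-0.022,0.018,0,0],[0.015,-0.027,0.021,0,0],[0.015,-0.027,0.021,0,0],[0.015,-0.027,0.021,0,0],[0.015,-0.027,0.021,0,0],[0.015,-0.027,0.021,0,0],[0.015,-0.027,0.021,0,0],[0.015,-0.024,0.02,0,0],[0.015,-0.018,0.015,0,0],[0.015,-0.01,0.008,0,0],[0.015,-0.003,0.002,0,0]]]'
python3 -m handwheel '[[[0.015,0,0,0,0],[0.015,0,0,0,0]]]'
python3 -c "
from h import *
to(617,30,21.5,9)"
```

```text
time: 28.97
eef_pos: [0.6119, 0.0275, 0.1057]
tcp_rot: [0.651, 0.759, -0.001, -0.001]
contact_force: [0.8, -0.7, -0.2]
opening: 0.242
finger_force: 30.2
time: 29.13
eef_pos: [0.6102, 0.0299, 0.1062]
tcp_rot: [0.65, 0.76, -0.001, -0.001]
contact_force: [0.1, 0.8, 0.3]
opening: 0.241
finger_force: 30.2
t 29.13 pos [610.2  29.9 106.2] yaw 9.0 q [-0.12  0.28  1.83  0.    1.04 -0.27] spin -0.0 shift [-1.   7.  84.6] open 20.6 F [0.1 0.8 0.3] 30.209895100483557
```

```bash
python3 -m handwheel '[[[0.015,0,0.0055,0,0],[0.015,0,0,0.02,0],[0.015,0,0,0.025,0],[0.015,0,0,0.015,0],[0.015,0,0,0.01,0],[0.015,0,0,0.004,0],[0.015,0,0,0,0],[0.015,0,0,0,0]]]'
python3 - <<'E'
from h import *
to(617,30,21.5,9)
q=viewer.read_camera("side")
cv2.imwrite("pics/s11.png",cv2.resize(q[120:220,160:280],None,fx=4,fy=4,interpolation=2))
E
```

```text
time: 29.8
eef_pos: [0.6176, 0.0302, 0.0341]
tcp_rot: [0.65, 0.76, 0.0, 0.001]
contact_force: [-0.4, 0.5, 0.2]
opening: 0.241
finger_force: 30.2
t 29.8 pos [617.6  30.2  34.1] yaw 9.0 q [-0.12  0.39  1.84  0.    0.91 -0.27] spin -0.0 shift [-0.1 -0.6 12.6] open 20.6 F [-0.4  0.5  0.2] 30.208152010430354
```

View pics/s11.png

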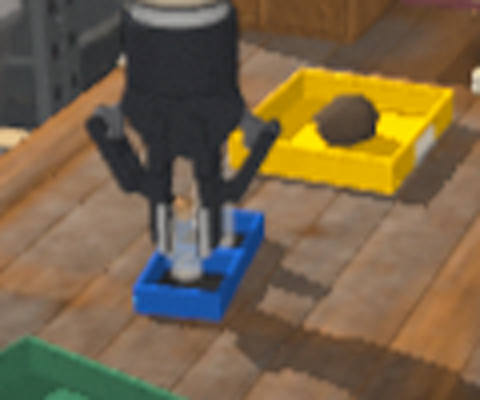

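The foot, at crop pixel (187,270), is over the near bay. I lower it slowly, then release.

```bash
python3 -m handwheel '[[[0.015,0,0,0.004,0],[0.015,0,0,0.003,0],[0.015,0,0,0.002,0],[0.015,0,0,0.001,0],[0.015,0,0,0,0],[0.015,0,0,0.001,0],[0.015,0,0,0.0005,0],[0.015,0,0,0,0],[0.015,0,0,0,0]]]'
```

```text
time: 30.6
eef_pos: [0.617, 0.0298, 0.0217]
tcp_rot: [0.65, 0.76, 0.0, 0.0]
contact_force: [-0.4, 0.5, -0.4]
opening: 0.244
finger_force: 30.2
```

```bash
python3 -m handwheel '[[[0.015,0,0,0.0005,0],[0.015,0,0,0,0],[0.022,0,0,0,0],[0.025,0,0,0,0],[0.028,0,0,0,0],[0.034,0,0,0,0],[0.042,0,0,0,0],[0.05,0,0,0,0],[0.055,0,0,0,0],[0.055,0,0,0,0]]]' 20
python3 -m handwheel '[[[0.055,0,0,-0.01,0],[0.055,0,0,-0.03,0],[0.055,0,0,-0.04,0],[0.055,0,0,-0.04,0],[0.055,0,0,-0.02,0],[0.055,0.02,0,0,0],[0.055,0.035,0,0,0],[0.055,0.035,0,0,0],[0.055,0.035,0,0,0],[0.055,0.035,0,0,0],[0.055,0.02,0,0,0],[0.055,0,0,0,0]]]'
python3 -m handwheel '[[[0.055,0.02,0,0,0],[0.055,0.035,0,0,0],[0.055,0.035,0,0,0],[0.055,0.035,0,0,0],[0.055,0.035,0,0,0],[0.055,0.02,0,0,0],[0.055,0,0,0,0],[0.055,0,0,0,0]]]'
python3 - <<'E'
from h import *
p=viewer.read_camera("top"); q=viewer.read_camera("side")
a=cv2.resize(p[100:230,90:410],None,fx=2.4,fy=2.4); b=cv2.resize(q[115:225,140:340],None,fx=2.4,fy=2.4)
o=np.zeros((a.shape[0]+b.shape[0],a.shape[1],3),np.uint8); o[:a.shape[0]]=a; o[a.shape[0]:,:b.shape[1]]=b
cv2.imwrite("pics/end.png",o)
E
```

```text
time: 31.43
eef_pos: [0.617, 0.0299, 0.0212]
tcp_rot: [0.65, 0.76, -0.0, -0.0]
contact_force: [0.2, -0.0, -0.7]
opening: 0.644
finger_force: 0.0
time: 32.43
eef_pos: [0.588, 0.2115, 0.1621]
tcp_rot: [0.648, 0.762, 0.001, -0.0]
contact_force: [-0.1, 0.7, 0.8]
opening: 0.642
finger_force: 0.0
time: 33.1
eef_pos: [0.5611, 0.3856, 0.1616]
tcp_rot: [0.649, 0.761, -0.0, 0.0]
contact_force: [0.8, -0.2, 0.7]
opening: 0.646
finger_force: 0.0
```

View pics/end.png

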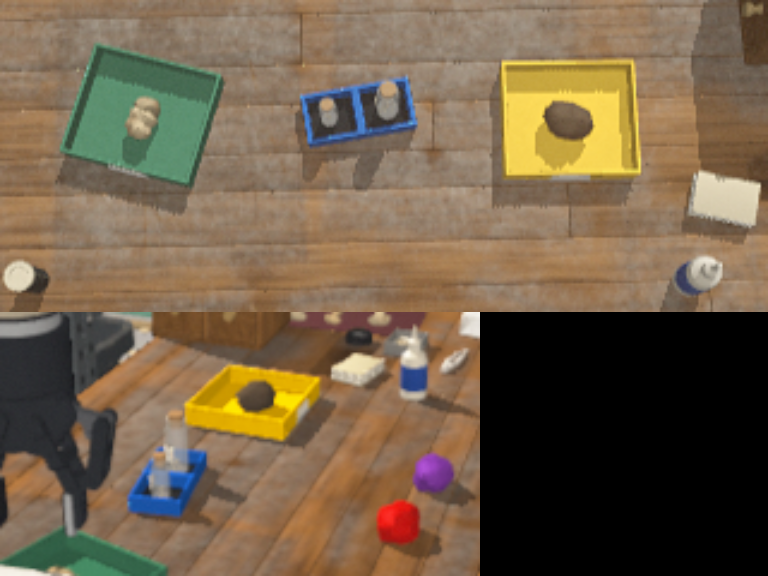

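The final picture shows the tooth in the green tray (142,118), both vials upright in their bays (328,112 and 387,100) and the stone in the yellow tray (568,120). The canister, glue bottle and label cards are where they started, and the arm is clear.

```bash
python3 -c "
from plant import sign_off
print(sign_off())"
```

```text
the job is handed in; nothing more can be done
None
```

I handed the job in at about 33 s: the tooth is in the green tray, the stone in the yellow tray, each vial stands upright in its own bay of the blue stand, and the canister, glue bottle and label cards were not touched.

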